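Clear the lift stage and hold it at full height

ROBOT

A 6-joint arm with a two-finger parallel gripper is mounted at the origin on the work surface. World frame = base frame: x ahead of the robot, y to its left, z up, the work surface at z = 0. Lengths are in m, angles in rad, forces in N, time in s.
With the tool pointing down it reaches from about 0.3 to 0.875 m from the base axis. Payload 6.4 kg.
Tool frame: the origin (TCP) lies between the finger pads; the fingertips stand 19 mm ahead of it and the grasp point (between the pads) is the TCP; z points along the fingers, y is the direction in which the jaws open and shut (so a half turn about z gives the same grasp; the last joint's range is limited). The gripper opens to 85 mm and grips with 20 to 120 N. Pads are 22 mm wide; open, the fingers measure 114 mm over their backs; the gripper's body (76 mm by 85 mm) begins 54 mm behind the grasp point. The pads swing forward as they close: fully open they stand 13 mm farther back than shut.
Start: joints at [1.077, 0.181, 1.607, -0, 1.354, -0.206], TCP at [0.163, 0.551, 0.226] pointing down, gripper open.
Joint ranges: [-2.99, 2.99], [-0.89, 2.07], [0.3, 2.58], [-1.14, 4.28], [0, 2.63], [-3.12, 3.12]. Speed limits (rad/s): [2.57, 2.57, 3.01, 3.14, 3.14, 3.14].

INTERFACE

Orientations are given as a unit quaternion [w, x, y, z].
In Python, from bench import * gives the robot as it stands.
- The arm moves only by the tool apply_moves, never from a script. Its argument "moves" is a list that holds one entry, the list of rows, each a list of 7 numbers: the shift along the tool's x, y, z in cm, then the turn, a rotation vector about the tool's x, y, z in rad, then the opening, from 0 (shut) to 1 (fully open). A call has 1 to 8 rows; each row is the pose to reach, as a shift and turn from the pose commanded when the call began, along the tool's axes at that moment; what a row does not reach only later rows make up. A row lasts 1/10 s, in which the tool goes at most 50 mm and 8.59 degrees, less where a joint would pass 70% of its speed; a pose out of reach is approached as far as the arm can. A call with a gripper value outside its range is refused whole. The fingers move at their own pace and stop on an object; the grip force is fixed at half the most. Time passes only in rows, so rows that repeat a pose let the fingers close. It gives the time, the measured TCP pose, the force and the opening at its end, in the units of the state.
- get_obs(): the state, without advancing time (a new reading comes with each control period).
- camera(name): name is "scene" or "side" or "wrist"; returns the picture (400x640x3 uint8, red, green, blue); there is no depth.
- get_calibration(name): a dict with "vertical_fov" (degrees; the focal length in pixels is half the picture's height over the tangent of half this angle, whatever the lens; pixels are square), "cx", "cy" (the principal point, pixels), "k1" (the pictures are not rectified: a ray, as slopes to the right and down, at radius r is drawn at 1 + k1 r^2 times it, then the intrinsics apply), "R" (3x3) and "t" (3): a world point X has camera coordinates R X + t. Camera axes: x right, y down, z forward; pixel columns grow to the right and rows downward; lengths in m; the calibration is good to about 2 mm. A picture is of the moment at which its call begins: read the wrist's pose just before it. get_calibration takes no time and is no camera call; for the wrist camera it gives the pose at the moment of the call.
- hand_in(): hands the job in, once; it reports no verdict.
The state is a dict: "time_s": time; "q": joint angles; "dq": joint speeds; "joint_efforts": joint torques, N m; "eef_pos": TCP position; "eef_rot": TCP orientation; "wrist_force": force on the tool from outside, world axes, zero at the start; "torque": the same for the moment, N m; "opening": opening from 0.0 (shut) to 1.0 (fully open).
Only numpy, scipy, OpenCV 4.12 (cv2) and the standard library are available. Lean on these libraries where they do the work, as an engineer would, in place of code of your own. Each camera call takes 0.05 s, during which the arm holds its last target. There are 200 camera calls.

TASK

Wipe the four stone chips off the white stage plate into the blue catch tray with the scraper block - never with the fingers - and stand the scraper back upright on its blue mat. Then swing the red-handled cam lever up to the point where the cam lifts the plate highest, and finish while still holding it there, since it springs back if let go. Leave the dish, the jug and the wash bottle where they are.

Things in the scene. Friction and masses are not known exactly. Their poses are not given: they have to be found in the camera images.
- lift_stage: the fixed cam lift stage, a grey base 138 (x) x 200 x 12 mm bolted to the bench; origin: on the bench under the middle of the plate; x: level, from the plate towards the catch tray (the wiping direction); y: towards the lever's side, along the lever's axle; z: up. Its position and yaw (within 0.4 rad of straight ahead) differ each time. Nothing on it stands higher than the plate except the raised lever
- plate_top (a point): centre of the top face of the white stage plate, 140 mm along the stage's x, 100 mm along its y, 8 mm thick, no rim; its top is about 81 mm above the bench at rest; axes as the stage's. It rides up and down on the cam. Pressing down on it at rest does not move it
- tray_floor (a point): centre of the inner floor (4 mm above the bench) of the open blue catch tray fixed to the stage at the plate's +x end: 130 mm along x, 160 mm along y outside, walls 4 mm thick, rim 45 mm above the bench; its near wall lies underneath the plate, 10 mm inside the plate's end, so chips pushed straight off that end drop in; axes as the stage's
- cam_lever (a joint): angle of the cam lever (rad) about the stage's y: 0 at its rest stop, where it leans towards the stage's -x, 10 degrees above level; grows as it swings up and over towards +x. At 1.4 the lever points straight up and the cam lifts the plate highest; beyond that the plate sinks again (end stop at 2.1). A return spring always pulls it to 0: about 0.15 N m at rest and 0.4 N m upright (some 2 to 5 N at the handle), so it does not stay up by itself
- lever_grip (a point): middle of the free part of the lever's red round handle, a bar 16 mm in diameter and 68 mm long lying along the stage's y at the lever's end, 90 mm from the axle; the lever's arm joins it 36 mm from this point on the plate's side, and the bar is free for 20 mm or more to either side of it; the bar may turn in the fingers; about 60 mm above the bench at rest, 135 mm when upright. This point's axes turn with the lever (at rest the same as the stage's)
- lever_pivot (a point): fixed point on the lever's axle line, 45 mm above the bench, in the same upright plane as lever_grip: the centre of the circle of 90 mm radius on which lever_grip moves
- plate (a joint): lift of the plate (m): 0 at rest, about 0.015 at the highest point (lever upright)
- scraper_center (a point): centre (half-way up) of the loose scraper block, 110 to 220 g, 72 mm tall, standing on its mat: an orange foot 26 mm thick (its x) x 120 mm long (its y) x 22 mm high, and on its middle a wooden grip 22 mm thick (x) x 60 mm long (y) reaching up to the top; this point lies 36 mm above its underside. Pinch the grip across its thickness, from above, about 12 mm above this point. Front and back are alike
- scraper: the same scraper block; origin: centre of its underside
- mat: fixed blue mat of the scraper, 150 (x) x 180 (y) x 3 mm; origin: centre of its underside, on the bench
- chip1: black-brown stone chip, loose, 10 g, about 21 x 17 mm and 9 mm thick, flat on the white plate at the start; origin: centre of its underside
- chip2: reddish brown stone chip, loose, 10 g, about 21 x 17 mm and 9 mm thick, flat on the white plate at the start; origin: centre of its underside
- chip3: grey stone chip, loose, 10 g, about 21 x 17 mm and 9 mm thick, flat on the white plate at the start; origin: centre of its underside
- chip4: dull dark red stone chip, loose, 10 g, about 21 x 17 mm and 9 mm thick, flat on the white plate at the start; origin: centre of its underside
- dish: loose covered round dish, clear, pink inside, 94 mm across, 17 mm high; to be left alone; origin: centre of its underside
- jug: loose white plastic jug with a handle, 100 mm across, 110 mm high; to be left alone; origin: centre of its underside
- wash_bottle: loose white wash bottle with a red cap, 66 mm across, 160 mm high; to be left alone; origin: centre of its underside
There are look-alikes about, which are no part of the job. Leave any turquoise look-alike of the scraper alone.

How it is judged:
On the way, in this order (a step that is already met when the one before it is completed fails the run):
1. all four chips lie in the catch tray (x of chip1 in the frame of tray_floor between -0.066 and 0.066 m and y of chip1 in the frame of tray_floor between -0.08 and 0.08 m and z of chip1 in the frame of tray_floor between -0.01 and 0.035 m and x of chip2 in the frame of tray_floor between -0.066 and 0.066 m and y of chip2 in the frame of tray_floor between -0.08 and 0.08 m and z of chip2 in the frame of tray_floor between -0.01 and 0.035 m and x of chip3 in the frame of tray_floor between -0.066 and 0.066 m and y of chip3 in the frame of tray_floor between -0.08 and 0.08 m and z of chip3 in the frame of tray_floor between -0.01 and 0.035 m and x of chip4 in the frame of tray_floor between -0.066 and 0.066 m and y of chip4 in the frame of tray_floor between -0.08 and 0.08 m and z of chip4 in the frame of tray_floor between -0.01 and 0.035 m), for 0.2 s.
2. the scraper stands upright on its mat, let go (angle between scraper_center's own z axis and vertical below 0.15 rad and horizontal distance between scraper_center and mat below 0.065 m and z of scraper_center in the frame of mat between 0.033 and 0.045 m and contact force between the fingers and scraper below 0.05 N), for 0.2 s.
3. the lever is held at the cam's highest lift point (value of joint cam_lever between 1.25 and 1.55 rad and value of joint plate above 0.0135 m and contact force between the fingers and cam_lever above 0.5 N), for 0.3 s.
At the end, for the whole second after the job is handed in: All chips in the tray; scraper upright (0.15 rad) on its mat, within 65 mm of its centre, let go; fingers still on the lever (over 0.5 N), lever at rest within 0.15 rad of the highest lift point (1.4 rad), plate up more than 13.5 mm (all of step 1 and all of step 2 and all of step 3 and contact force between scraper and cam_lever below 0.05 N and velocity of joint cam_lever between -0.1 and 0.1 rad/s); the arm keeps its last pose, push and grip.
It fails at once if the fingers touch a chip (contact force between the fingers and chip1 above 0.2 N or contact force between the fingers and chip2 above 0.2 N or contact force between the fingers and chip3 above 0.2 N or contact force between the fingers and chip4 above 0.2 N).
It fails at once if the covered dish is moved more than 20 mm or tipped (distance of dish from where it was at the start of the episode above 0.02 m or angle between dish's own z axis and vertical above 0.3 rad).
It fails at once if the jug is moved more than 20 mm or tipped (distance of jug from where it was at the start of the episode above 0.02 m or angle between jug's own z axis and vertical above 0.3 rad).
It fails at once if the wash bottle is moved more than 20 mm or tipped (distance of wash_bottle from where it was at the start of the episode above 0.02 m or angle between wash_bottle's own z axis and vertical above 0.3 rad).
It also fails if it takes over 64 s, if anything falls off the work surface, if the arm or the gripper's body presses on something with over 40 N, if the wrist force passes 120 N, or if a joint passes its speed limit or range.

## Working session

There is one attempt and no reset: what is moved stays moved. The work goes in short steps, Python scripts to look and compute and a tool call to move; the robot and the scene stay as the last step left them, time stands still between calls to the robot, and variables do not carry over. Pictures are saved under pics/ and viewed, about 8 in all and at most 12, crops included, and the job is handed in when it is done.

Besides the shell and the picture viewer there is one more tool, called after "Request:" as name(argument=value, ...) on one line, values as JSON. apply_moves: Moves the arm, as the interface text tells. Its arguments: {"type":"object","properties":{"moves":{"type":"array","items":{"type":"array","items":{"type":"array","items":{"type":"number"}}}}},"required":["moves"]}

```bash
mkdir -p pics; ls
python3 - <<'E'
from bench import *
import cv2,numpy as np
a=camera("scene");b=camera("side")
for n,i in(("scene",a),("side",b)): cv2.imwrite(f"pics/{n}0.png",i[:,:,::-1])
for n in("scene","side","wrist"):print(n,get_calibration(n))
print(get_obs())
E
```

```text
pics
scene {'vertical_fov': 52.11839165868157, 'cx': 314.89755812245505, 'cy': 201.29627490036367, 'k1': -0.017012578663094826, 'R': array([[ 0.23704019,  0.97126035,  0.02157044],
       [ 0.58735   , -0.12558872, -0.79952952],
       [-0.77384232,  0.20219002, -0.60023934]]), 't': array([-0.05860817, -0.22589289,  1.60488503])}
side {'vertical_fov': 42.97689780852187, 'cx': 330.1257757819822, 'cy': 193.78526341505207, 'k1': -0.052265103964923385, 'R': array([[ 0.89609684, -0.44339721,  0.02023259],
       [-0.32354728, -0.68372915, -0.65408838],
       [ 0.30385457,  0.57958034, -0.75614749]]), 't': array([-0.4521624 ,  0.17250177,  1.28523101])}
wrist {'vertical_fov': 71.90487449326905, 'cx': 320.94754010104725, 'cy': 197.90186562191786, 'k1': -0.03067167992457974, 'R': array([[ 2.83147990e-01,  9.59076073e-01, -5.48596120e-04],
       [ 9.07888610e-01, -2.67851457e-01,  3.22480804e-01],
       [ 3.09136681e-01, -9.18078557e-02, -9.46575845e-01]]), 't': array([-0.5734993 , -0.04087895,  0.3800564 ])}
{'time_s': 0.1, 'q': array([ 1.07668846e+00,  1.81451270e-01,  1.60789255e+00, -1.99021913e-07,
        1.35380777e+00, -2.06317622e-01]), 'dq': array([-7.00646127e-04, -1.90116702e-03, -4.04984100e-03, -1.42945353e-03,
        1.19919174e-03, -6.54359486e-05]), 'joint_efforts': array([ 3.60496897e-04, -4.45874691e+01, -3.52235162e+01, -4.19341486e-04,
        4.26045022e-03,  1.20770837e-04]), 'eef_pos': array([0.16295647, 0.55090672, 0.22529043]), 'eef_rot': array([-2.67341432e-04,  1.43398993e-01,  9.89664651e-01, -7.32184854e-04]), 'wrist_force': array([0.1893672 , 0.13988443, 0.56609704]), 'torque': array([ 0.02360372,  0.02096483, -0.00360422]), 'opening': 1.0017237892042412}
```

View pics/scene0.png

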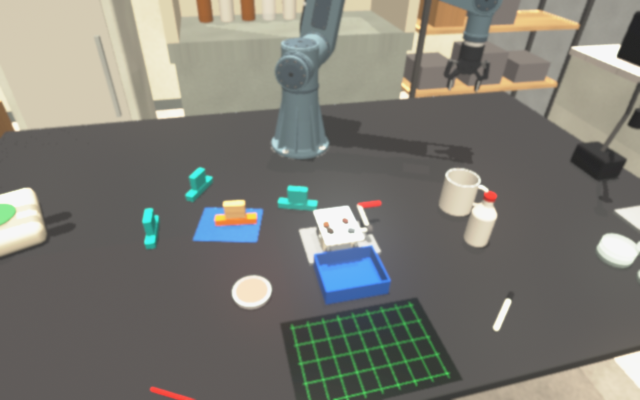

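View pics/side0.png

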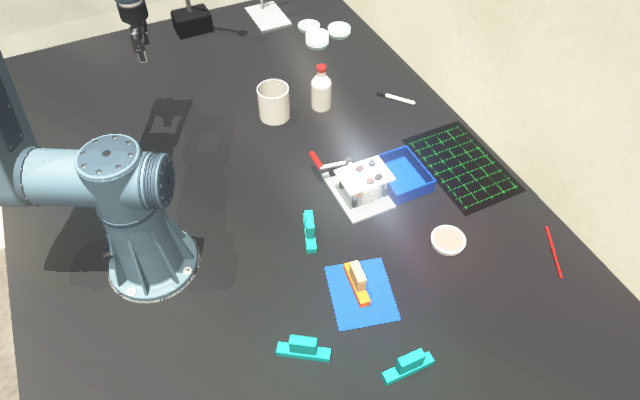

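The scene view shows the mat with the orange scraper at about (232,215), the plate at (340,226) with its chips, the tray at (350,273), the red handle at (370,204), and turquoise look-alikes. In the side view the plate is at (365,173), the handle at (317,160) and the scraper at (357,284).

```bash
cat > h.py <<'E'
from bench import *
import cv2,numpy as np
from scipy.spatial.transform import Rotation as Ro
def K(c): 
    f=200/np.tan(np.radians(c["vertical_fov"])/2); return f
def rays(c,uv):
    uv=np.asarray(uv,float).reshape(-1,2); f=K(c)
    d=(uv-[c["cx"],c["cy"]])/f; s=d.copy()
    for _ in range(10): s=d/(1+c["k1"]*(s**2).sum(1,keepdims=True))
    R=np.array(c["R"]);t=np.array(c["t"])
    return -R.T@t, np.c_[s,np.ones(len(s))]@R
def cast(c,uv,z):
    o,d=rays(c,uv); return o+d*((z-o[2])/d[:,2])[:,None]
def proj(c,X):
    p=np.atleast_2d(X)@np.array(c["R"]).T+c["t"]; s=p[:,:2]/p[:,2:]
    return s*(1+c["k1"]*(s**2).sum(1,keepdims=True))*K(c)+[c["cx"],c["cy"]]
def blobs(m,amin=30):
    n,l,st,ce=cv2.connectedComponentsWithStats(m.astype(np.uint8)*255)
    return [(st[i,4],ce[i],l==i) for i in range(1,n) if st[i,4]>=amin]
def hsv(img): return [x.astype(int) for x in cv2.split(cv2.cvtColor(img,cv2.COLOR_RGB2HSV))]
def box(c,m,z):
    """min-area rectangle of mask pixels cast on plane z: centre, sizes, angle"""
    v,u=np.nonzero(m); P=cast(c,np.c_[u,v],z)[:,:2]
    (cx,cy),(w,h),a=cv2.minAreaRect((P*1000).astype(np.float32))
    return np.round([cx,cy,w,h,a],1)
E
python3 - <<'E'
from h import *
np.set_printoptions(suppress=True,precision=4)
for n in("scene","side"):
    im=cv2.imread(f"pics/{n}0.png")[:,:,::-1].copy();c=get_calibration(n);h,s,v=hsv(im)
    M={"blue":((h>100)&(h<118)&(s>170)&(v>90),[.003,.045],300),"orange":((h>5)&(h<20)&(s>180)&(v>130),[.025],60),
     "wood":((h>8)&(h<25)&(s>60)&(s<175)&(v>170),[.075],40),"red":(((h<5)|(h>174))&(s>180)&(v>120),[.06],30),
     "white":((s<30)&(v>190),[.081],200),"pink":((h<20)&(s>25)&(s<120)&(v>150),[.017],150)}
    for k,(m,zs,a) in M.items():
        for A,ce,b in blobs(m,a):
            if ce[1]<110 and n=="scene": continue
            print(n,k,A,ce.round(1),[box(c,b,z) for z in zs])
E
```

```text
scene orange 123 [235.4 220.7] [array([ 452.3, -286.8,  105.8,   16.6,   84.8])]
scene wood 342 [234.9 212.1] [array([ 469.9, -281.5,  111.9,   96.5,   80.1])]
scene red 61 [489.7 196.4] [array([541.8, 476. ,  26.4,  39.8,  56.8])]
scene red 131 [168.9 394.1] [array([ 964. , -445.2,   77. ,    6.5,   60.6])]
scene white 266 [464.8 179.4] [array([465.3, 425.5, 108.3, 127.5,  81.1])]
scene white 1424 [ 19.2 215.9] [array([ 361. , -858.4,  247.3,   90.1,   17.9])]
scene white 331 [484.1 212.5] [array([633.6, 394.5,  62.2,  78.9,  59. ])]
scene white 2068 [334.3 230.9] [array([617.3, -39.5, 182.3, 198.6,  89.3])]
scene white 319 [630.7 214.8] [array([723.4, 801.3,  60. , 121.3,  43.4])]
scene white 980 [618.  248.9] [array([839.7, 654.1,  84.7, 134.8,  32.9])]
scene white 425 [251.3 292.4] [array([ 772.1, -274.2,   90.6,   86. ,    1.8])]
scene white 209 [501.7 314.3] [array([952.6, 236.5,  11.9,  99.8,  40.2])]
scene white 517 [630.5 366.2] [array([1112.9,  404. ,   42.3,   86.9,   43.7])]
scene pink 188 [445.9 197.3] [array([461.3, 384.6,  42. , 191.8,  62.2])]
scene pink 202 [470.3 22
[... 825 characters left out ...]
side white 1356 [572.9 106.6] [array([1346.7,  -55.9,  260.9,  254.2,    1.8])]
side white 1002 [272.6 100.7] [array([481.6, 374.5, 222. , 102.9,  65. ])]
side white 963 [ 56.7 167.6] [array([-112.4,  352.6,  104.7,  298.6,   64.6])]
side white 3101 [360.8 186. ] [array([574. , -56.1, 217.5, 179.9,  88.7])]
side white 762 [447.  239.4] [array([ 674.5, -309.7,   93.8,   84.5,   56.3])]
side white 375 [141.2 290.6] [array([ -34. , -128.3,   34.9,  139.7,   63.6])]
side pink 518 [448.4 238.9] [array([ 714.5, -275. ,   71. ,   75.1,   64.3])]
side pink 467 [  4.1 294. ] [array([-345.7,   59.2,  231. ,   24.6,   86.4])]
side pink 576 [  7.8 379. ] [array([-357.9, -169.4,  127.2,   37.7,   89.8])]
```

Run:
```python
from h import *
np.set_printoptions(suppress=True,precision=4)
S={n:cv2.imread(f"pics/{n}0.png") for n in("scene","side")}
def crop(i,x,y,w,h,f): return cv2.resize(i[y:y+h,x:x+w],None,fx=f,fy=f,interpolation=cv2.INTER_CUBIC)
a=crop(S["scene"],290,190,100,120,4);b=crop(S["side"],300,140,100,75,4);c2=crop(S["side"],300,245,100,45,4)
cv2.imwrite("pics/c1.png",np.hstack([a,np.vstack([b,c2])]))
for n,p in(("scene",[(350,255),(220,230)]),("side",[(400,175),(340,310)])):
    h,s,v=hsv(S[n][:,:,::-1].copy());print([(h[y,x],s[y,x],v[y,x]) for x,y in p])
    c=get_calibration(n)
    for A,ce,b in blobs((h>100)&(h<125)&(s>150)&(v>60),500): print(n,A,ce.round(1),box(c,b,.003),box(c,b,.045))
    for A,ce,b in blobs((h>4)&(h<22)&(s>150)&(v>130),50): print("or",n,A,ce.round(1),box(c,b,.025))
    for A,ce,b in blobs(((h<6)|(h>172))&(s>150)&(v>100),30): print("red",n,A,ce.round(1),cast(c,ce,.06))
```

```text
[(np.int64(110), np.int64(140), np.int64(170)), (np.int64(104), np.int64(145), np.int64(238))]
scene 2392 [352.  278.9] [702.6 -11.1 173.7 162.7  87.4] [739.5 -26.5 164.4 154.   87.4]
or scene 213 [203.9   9.7] [-2318.3  -309.2    87.1   745.2    89.6]
or scene 178 [247.1   8.9] [-2296.     39.9    79.8   675.     84.5]
or scene 202 [235.5 220.5] [ 446.9 -286.3  112.    34.7   83.8]
red scene 98 [489.8 196. ] [[0.5407 0.4777 0.06  ]]
red scene 93 [370.8 203.6] [[0.5005 0.1064 0.06  ]]
red scene 200 [169.1 393.8] [[ 0.9624 -0.4468  0.06  ]]
[(np.int64(103), np.int64(135), np.int64(255)), (np.int64(102), np.int64(136), np.int64(252))]
red side 155 [553.3 251.6] [[ 0.9059 -0.4455  0.06  ]]
```

View pics/c1.png

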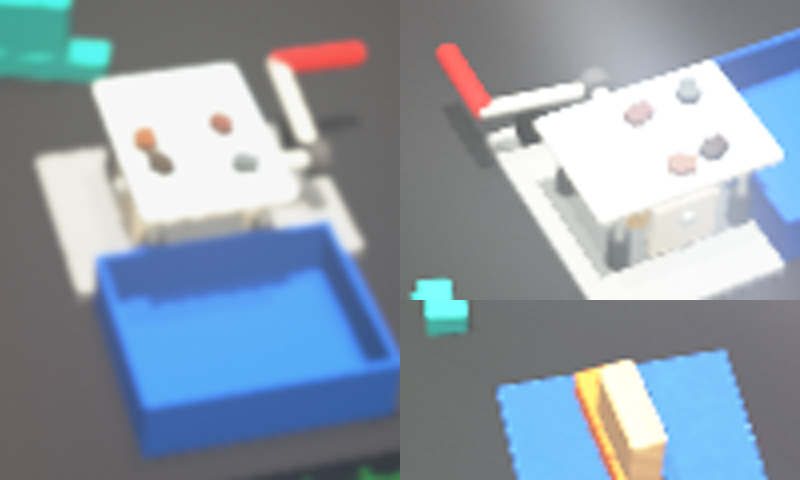

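The crop shows the four plate corners in both views, the lever lying towards the robot with its handle at scene crop (320,57), and the scraper's grip top. I cast these onto their heights.

Run:
```python
from h import *
np.set_printoptions(suppress=True,precision=4)
A=np.array([(93,82),(235,63),(298,190),(140,220)])/4+[290,190]
B=(np.array([(535,124),(713,62),(783,155),(610,218)])-[400,0])/4+[300,140]
G=(np.array([(603,365),(632,360),(665,437),(635,447)])-[400,300])/4+[300,245]
cs,cd=get_calibration("scene"),get_calibration("side")
for n,P in(("scene",cast(cs,A,.081)),("side",cast(cd,B,.081))):
    P=P[:,:2]; print(n,P.tolist(),"c",P.mean(0),[np.linalg.norm(P[i]-P[i-1]) for i in range(4)])
P=cast(cd,G,.075)[:,:2];print("grip",P,P.mean(0),np.linalg.norm(P[1]-P[2]),"yaw",np.arctan2(*(P[2]-P[1])[::-1]))
print("handle",cast(cs,[(275/4+290,60/4+190),(362/4+290,52/4+190)],.06),cast(cd,[(440-400)/4+300,48/4+140],.06),cast(cd,[(488-400)/4+300,108/4+140],.06))
for n,im in(("scene",cs),("side",cd)):
    h,s,v=hsv(cv2.imread(f"pics/{n}0.png")[:,:,::-1].copy())
    for a,ce,b in blobs((h>98)&(h<116)&(s>115)&(v>100),500): print(n,a,ce.round(1),box(im,b,.003),box(im,b,.045))
```

```text
scene [[0.5226530105521171, -0.07372764095020634], [0.5226691703570495, 0.029663843429798498], [0.6596070832946155, 0.028937571642942528], [0.6649564743272781, -0.077643493827347]] c [ 0.5925 -0.0232] [np.float64(0.14235733105872692), np.float64(0.10339148564287139), np.float64(0.13693983887242156), np.float64(0.10671522619196605)]
side [[0.5231128218675153, 0.018701318943666334], [0.6641671990785536, 0.01900217359052281], [0.662707759561581, -0.07902402592986135], [0.5296998945803025, -0.07860843805193718]] c [ 0.5949 -0.03  ] [np.float64(0.0975324475929265), np.float64(0.1410546980568617), np.float64(0.09803706317568812), np.float64(0.13300851423936094)]
grip [[ 0.43   -0.2581]
 [ 0.4473 -0.2625]
 [ 0.4393 -0.3177]
 [ 0.4204 -0.316 ]] [ 0.4343 -0.2886] 0.05577619028192747 yaw -1.7145338310516183
handle [[0.4995 0.0692 0.06  ]
 [0.5038 0.1354 0.06  ]] [[0.5042 0.1333 0.06  ]] [[0.5095 0.0642 0.06  ]]
scene 1362 [225.6 228.5] [ 434.7 -306.1  181.7  153.4   75. ] [ 486.  -305.5  171.9  145.1   75. ]
scene 3294 [351.  274.4] [698.8 -12.9 180.4 172.6  89. ] [735.9 -28.2 170.7 163.3  89. ]
side 1742 [408.7 173.2] [746.   -8.5 196.5 136.6  89.3] [720.  -40.1 189.  131.3  89.3]
side 3272 [361.8 296.8] [ 435.8 -307.8  180.4  150.8   75.2] [ 421.7 -327.8  173.5  145.    75.2]
```

```bash
cat >> h.py <<'E'
def tool(): 
    o=get_obs(); q=o["eef_rot"]; return np.array(o["eef_pos"]),Ro.from_quat([q[1],q[2],q[3],q[0]])
def down(phi):
    """tool pointing down, jaw (tool y) along world angle phi"""
    y=np.array([np.cos(phi),np.sin(phi),0]);z=np.array([0,0,-1.]);return Ro.from_matrix(np.c_[np.cross(y,z),y,z])
def rel(pos,R):
    p,r=tool(); return np.round(np.r_[r.inv().apply(np.array(pos)-p)*100,(r.inv()*R).as_rotvec()],3).tolist()
E
python3 - <<'E'
from h import *
print(get_obs()["time_s"]);c=get_calibration("wrist");p,r=tool();cc=-np.array(c["R"]).T@c["t"]
print("cam in tool",r.inv().apply(cc-p),r.inv().apply(np.array(c["R"])[2]))
print(rel([.42,.15,.25],down(.7)));print(rel([.44,-.287,.2],down(-.14)))
E
```

```text
0.1
cam in tool [ 0.08421183 -0.00108354 -0.14730149] [-0.32278324  0.0011557   0.94647221]
[-36.026, -31.15, -2.435, -0.002, 0.0, 0.583]
[-50.348, -72.477, 2.624, -0.001, 0.001, 1.423]
```

Request:
apply_moves(moves=[[[-36, -31, -2.4, 0, 0, 0.58, 1], [-36, -31, -2.4, 0, 0, 0.58, 1], [-36, -31, -2.4, 0, 0, 0.58, 1], [-36, -31, -2.4, 0, 0, 0.58, 1], [-36, -31, -2.4, 0, 0, 0.58, 1], [-36, -31, -2.4, 0, 0, 0.58, 1], [-36, -31, -2.4, 0, 0, 0.58, 1], [-36, -31, -2.4, 0, 0, 0.58, 1]]])

```text
time_s: 0.9
eef_pos: [0.3799, 0.2137, 0.2463]
eef_rot: [0.0, 0.42, 0.907, 0.0]
wrist_force: [0.7, 0.9, -0.3]
opening: 0.999
```

Run:
```python
from h import *
print(get_obs()["time_s"],tool()[0]);print(rel([.44,-.287,.22],down(-.14)))
```

```text
0.9 [0.37993336 0.21365502 0.24630781]
[-42.073, -27.794, 2.624, 0.0, -0.0, 0.843]
```

Request:
apply_moves(moves=[[[-42, -27.8, 2.6, 0, 0, 0.84, 1], [-42, -27.8, 2.6, 0, 0, 0.84, 1], [-42, -27.8, 2.6, 0, 0, 0.84, 1], [-42, -27.8, 2.6, 0, 0, 0.84, 1], [-42, -27.8, 2.6, 0, 0, 0.84, 1], [-42, -27.8, 2.6, 0, 0, 0.84, 1], [-42, -27.8, 2.6, 0, 0, 0.84, 1], [-42, -27.8, 2.6, 0, 0, 0.84, 1]]])

```text
time_s: 1.7
eef_pos: [0.4262, -0.1833, 0.2254]
eef_rot: [-0.0, 0.754, 0.657, 0.0]
wrist_force: [1.6, 0.2, -0.2]
opening: 1.001
```

Run:
```python
from h import *
print(get_obs()["time_s"],tool()[0]);print(rel([.44,-.287,.22],down(-.14)))
```

```text
1.7 [ 0.42622135 -0.18326528  0.22540056]
[-10.086, 2.788, 0.539, 0.0, -0.0, 0.002]
```

Request:
apply_moves(moves=[[[-10.1, 2.8, 0.5, 0, 0, 0, 1], [-10.1, 2.8, 0.5, 0, 0, 0, 1], [-10.1, 2.8, 0.5, 0, 0, 0, 1], [-10.1, 2.8, 0.5, 0, 0, 0, 1]]])

```text
time_s: 2.1
eef_pos: [0.4399, -0.286, 0.2197]
eef_rot: [-0.001, 0.755, 0.656, 0.0]
wrist_force: [-0.2, 0.8, -0.0]
opening: 1.001
```

Run:
```python
from h import *
print(get_obs()["time_s"],tool()[0]);c=get_calibration("wrist")
im=camera("wrist");cv2.imwrite("pics/w1.png",im[:,:,::-1]);h,s,v=hsv(im)
for A,ce,b in blobs((h>98)&(h<116)&(s>115)&(v>60),500): print("blue",A,ce.round(1),box(c,b,.003))
for A,ce,b in blobs((h>3)&(h<22)&(s>150)&(v>130),80): print("orange",A,ce.round(1),box(c,b,.025),box(c,b,.003))
for A,ce,b in blobs((h>8)&(h<25)&(s>40)&(s<150)&(v>150),200): print("wood",A,ce.round(1),box(c,b,.075))
```

```text
2.1 [ 0.43993822 -0.28596695  0.21965679]
blue 11994 [320.1 178. ] [ 433.1 -305.   180.3  150.5   75.2]
orange 579 [316.3 146.9] [ 430.5 -281.4  113.8   24.9   82.2] [ 429.2 -286.3  121.2   26.5   82.2]
wood 3039 [533.4 130.5] [ 668.3 -260.3   65.1   65.4    3.9]
wood 977 [313.4 177.8] [ 430.2 -280.6   63.3   20.5   82.1]
```

View pics/w1.png

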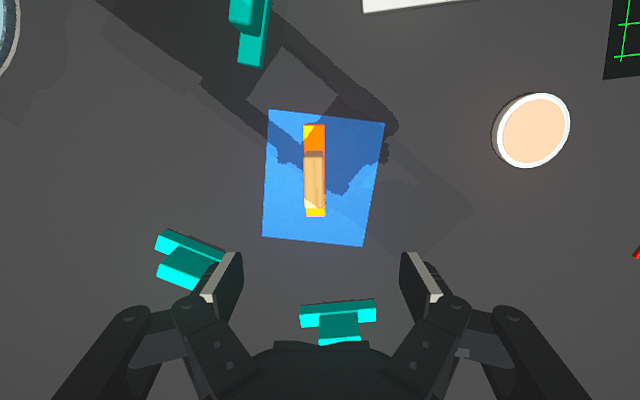

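The wrist view shows the scraper on its mat at (314,170); it measures (0.430, -0.281) with its long axis at 82°. Both masks agree and the sizes are right, so I go down onto it.

Run:
```python
from h import *
print(rel([.43,-.281,.12],down(-.138)));print(rel([.43,-.281,.051],down(-.138)))
```

```text
[0.208, -1.032, 9.989, -0.001, -0.002, -0.0]
[0.197, -1.022, 16.889, -0.001, -0.002, -0.0]
```

Request:
apply_moves(moves=[[[0.2, -1.0, 5, 0, 0, 0, 1], [0.2, -1.0, 10, 0, 0, 0, 1], [0.2, -1.0, 13, 0, 0, 0, 1], [0.2, -1.0, 15, 0, 0, 0, 1], [0.2, -1.0, 16.8, 0, 0, 0, 1], [0.2, -1.0, 16.8, 0, 0, 0, 1]]])

```text
time_s: 2.75
eef_pos: [0.4295, -0.2783, 0.0505]
eef_rot: [-0.003, 0.753, 0.658, -0.0]
wrist_force: [-0.2, 1.0, -0.4]
opening: 1.001
```

Request:
apply_moves(moves=[[[0, 0, 0, 0, 0, 0, 0.15], [0, 0, 0, 0, 0, 0, 0.1], [0, 0, 0, 0, 0, 0, 0], [0, 0, 0, 0, 0, 0, 0], [0, 0, 0, 0, 0, 0, 0], [0, 0, 0, 0, 0, 0, 0], [0, 0, 0, 0, 0, 0, 0], [0, 0, 0, 0, 0, 0, 0]]])

```text
time_s: 3.55
eef_pos: [0.4317, -0.2824, 0.0537]
eef_rot: [0.001, 0.754, 0.657, 0.0]
wrist_force: [1.2, 1.2, 5.8]
opening: 0.241
```

Request:
apply_moves(moves=[[[0, 0, -4, 0, 0, 0, 0], [0, 0, -8, 0, 0, 0, 0], [0, 0, -12, 0, 0, 0, 0], [0, 0, -14, 0, 0, 0, 0], [0, 0, -14, 0, 0, 0, 0]]])

```text
time_s: 4.05
eef_pos: [0.4324, -0.2833, 0.1961]
eef_rot: [0.003, 0.754, 0.657, 0.0]
wrist_force: [-0.2, -0.3, -1.9]
opening: 0.241
```

Run:
```python
from h import *
print(rel([.593,-.12,.25],down(-.01)))
```

```text
[18.346, 13.709, -5.398, 0.005, 0.004, -0.127]
```

Request:
apply_moves(moves=[[[18.3, 13.7, -5.4, 0.005, 0.004, -0.127, 0], [18.3, 13.7, -5.4, 0.005, 0.004, -0.127, 0], [18.3, 13.7, -5.4, 0.005, 0.004, -0.127, 0], [18.3, 13.7, -5.4, 0.005, 0.004, -0.127, 0], [18.3, 13.7, -5.4, 0.005, 0.004, -0.127, 0], [18.3, 13.7, -5.4, 0.005, 0.004, -0.127, 0], [18.3, 13.7, -5.4, 0.005, 0.004, -0.127, 0]]])

```text
time_s: 4.75
eef_pos: [0.5909, -0.1184, 0.2443]
eef_rot: [-0.005, 0.71, 0.704, -0.001]
wrist_force: [-0.3, -0.2, -2.0]
opening: 0.239
```

Run:
```python
from h import *
np.set_printoptions(suppress=True,precision=4)
print(get_obs()["time_s"],tool()[0]);c=get_calibration("wrist")
im=camera("wrist");cv2.imwrite("pics/w2.png",im[:,:,::-1]);h,s,v=hsv(im)
for A,ce,b in blobs((h>98)&(h<125)&(s>100)&(v>50),500): print("blue",A,ce.round(1),box(c,b,.045))
for A,ce,b in blobs(((h<5)|(h>172))&(s>150)&(v>90),100): print("red",A,ce.round(1),box(c,b,.06))
for A,ce,b in blobs((s<40)&(v>200),800): print("white",A,ce.round(1),box(c,b,.081))
```

```text
4.75 [ 0.5909 -0.1184  0.2443]
blue 14346 [432.6  87.8] [712.6 -23.9 159.8 137.2  89.8]
blue 5881 [224.6 260.5] [ 450.6 -275.4  161.   134.2   75.3]
red 318 [530.4 321.3] [ 904.6 -350.7  110.7    8.8   61.3]
white 14691 [320.9  77.4] [590.7  -9.7 143.6 139.7  89.7]
```

View pics/w2.png

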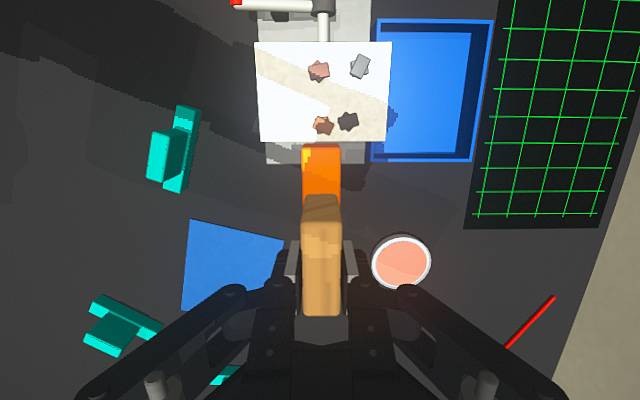

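The wrist view shows the plate corners at (254,42), (391,42), (386,141) and (258,141). The chips are at (318,71), (359,66), (323,125) and (347,121), the scraper hangs straight in the grip, and the handle end is at (235,2).

Run:
```python
from h import *
np.set_printoptions(suppress=True,precision=4)
c=get_calibration("wrist")
P=cast(c,[(254,42),(391,42),(386,141),(258,141)],.081)[:,:2]
print(P,P.mean(0),[np.linalg.norm(P[i]-P[i-1]) for i in range(4)],np.arctan2(*(P[1]-P[0])[::-1]),np.arctan2(*(P[2]-P[3])[::-1]))
Q=cast(c,[(318,71),(359,66),(323,125),(347,121)],.087)[:,:2];print("chips",Q-P.mean(0))
print("scraper far foot end",cast(c,[(303,144),(341,144)],.195))
print("lever arm,handle",cast(c,[(240,6),(310,6)],.06), "axle",cast(c,[(322,15),(322,35)],.045))
p,r=tool();print(p,r.as_matrix())
cx,cy=P.mean(0)
for x,z in((-.06,.2),(-.06,.135),):print(x,z,rel([cx+x,cy,z],down(-.0)))
```

```text
[[ 0.5214  0.0254]
 [ 0.6598  0.024 ]
 [ 0.6607 -0.075 ]
 [ 0.5179 -0.0739]] [ 0.5899 -0.0249] [np.float64(0.09939843525821422), np.float64(0.13843925679423694), np.float64(0.09900183149287954), np.float64(0.14283956808592485)] -0.010554975067791572 -0.007854505800348533
chips [[-0.004   0.0216]
 [ 0.0375  0.0259]
 [ 0.0007 -0.032 ]
 [ 0.0264 -0.028 ]]
scraper far foot end [[ 0.5767 -0.0629  0.195 ]
 [ 0.6036 -0.0631  0.195 ]]
lever arm,handle [[0.5045 0.0641 0.06  ]
 [0.5779 0.0628 0.06  ]] axle [[0.5903 0.0584 0.045 ]
 [0.5901 0.0386 0.045 ]]
[ 0.5904 -0.1191  0.2444] [[ 0.0097  0.9999 -0.0083]
 [ 0.9999 -0.0097  0.0053]
 [ 0.0052 -0.0084 -1.    ]]
-0.06 0.2 [9.338, -6.101, 4.535, -0.008, -0.005, -0.01]
-0.06 0.135 [9.304, -6.046, 11.035, -0.008, -0.005, -0.01]
```

Request:
apply_moves(moves=[[[9.35, -5.1, 3, -0.008, -0.005, -0.01, 0], [9.35, -5.1, 6, -0.008, -0.005, -0.01, 0], [9.35, -5.1, 9, -0.008, -0.005, -0.01, 0], [9.35, -5.1, 10, -0.008, -0.005, -0.01, 0], [9.35, -5.1, 10.8, -0.008, -0.005, -0.01, 0], [9.35, -5.1, 11.1, -0.008, -0.005, -0.01, 0], [9.35, -5.1, 11.1, -0.008, -0.005, -0.01, 0]]])

```text
time_s: 5.5
eef_pos: [0.5423, -0.0263, 0.1373]
eef_rot: [0.002, 0.708, 0.706, 0.001]
wrist_force: [-0.2, 0.0, -0.5]
opening: 0.24
```

Run:
```python
from h import *
p,r=tool();print(get_obs()["wrist_force"],p,r.as_matrix()[:,2])
im=camera("side")[130:230,290:450];cv2.imwrite("pics/s2.png",cv2.resize(im[:,:,::-1],None,fx=5,fy=5,interpolation=cv2.INTER_CUBIC))
```

```text
[-0.24273193  0.03778439 -0.47196891] [ 0.54228837 -0.026265    0.13729502] [ 0.0051685  -0.00140893 -0.99998565]
```

View pics/s2.png

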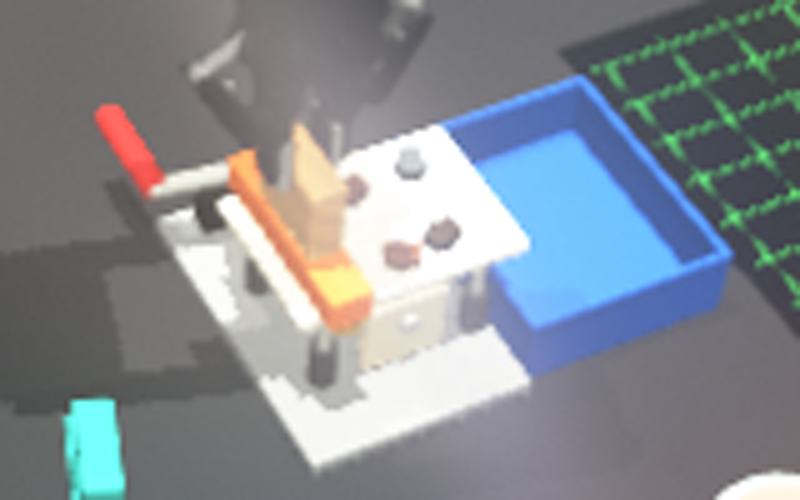

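The side view shows the scraper across the plate's -x end behind all four chips, with the chips ahead of it. I ease down a little to find contact.

Request:
apply_moves(moves=[[[0, 0, 0, 0, 0, 0, 0], [0, 0, 0, 0, 0, 0, 0]]])

```text
time_s: 5.75
eef_pos: [0.5419, -0.0252, 0.1373]
eef_rot: [0.002, 0.707, 0.707, 0.001]
wrist_force: [0.4, 0.8, -2.0]
opening: 0.244
```

Request:
apply_moves(moves=[[[0, 0, 0.15, 0, 0, 0, 0], [0, 0, 0.2, 0, 0, 0, 0], [0, 0, 0.2, 0, 0, 0, 0]]])

```text
time_s: 6.05
eef_pos: [0.541, -0.0246, 0.1342]
eef_rot: [0.001, 0.707, 0.707, 0.001]
wrist_force: [-0.6, -0.4, -1.9]
opening: 0.245
```

Request:
apply_moves(moves=[[[0, 0, 0.1, 0, 0, 0, 0], [0, 0, 0.2, 0, 0, 0, 0], [0, 0, 0.2, 0, 0, 0, 0]]])

```text
time_s: 6.35
eef_pos: [0.5409, -0.0246, 0.1321]
eef_rot: [0.001, 0.707, 0.707, 0.001]
wrist_force: [-0.3, -0.4, -1.6]
opening: 0.243
```

Request:
apply_moves(moves=[[[0, 0, 0.1, 0, 0, 0, 0], [0, 0, 0.1, 0, 0, 0, 0], [0, 0, 0.1, 0, 0, 0, 0]]])

```text
time_s: 6.65
eef_pos: [0.5412, -0.0246, 0.1317]
eef_rot: [0.002, 0.707, 0.707, 0.001]
wrist_force: [-2.3, -0.5, 2.8]
opening: 0.24
```

Request:
apply_moves(moves=[[[0, 0.6, -0.03, 0, 0, 0, 0], [0, 1.6, -0.03, 0, 0, 0, 0], [0, 2.6, -0.03, 0, 0, 0, 0], [0, 3.6, -0.03, 0, 0, 0, 0], [0, 4.6, -0.03, 0, 0, 0, 0], [0, 5.6, -0.03, 0, 0, 0, 0], [0, 6.6, -0.03, 0, 0, 0, 0], [0, 7.6, -0.03, 0, 0, 0, 0]]])

```text
time_s: 7.45
eef_pos: [0.618, -0.0246, 0.1317]
eef_rot: [0.001, 0.707, 0.707, 0.001]
wrist_force: [-1.5, 0.2, 2.9]
opening: 0.238
```

Request:
apply_moves(moves=[[[-0.05, 1, 0, 0, 0, 0, 0], [-0.05, 2, 0, 0, 0, 0, 0], [-0.05, 3, 0, 0, 0, 0, 0], [-0.05, 4, 0, 0, 0, 0, 0], [-0.05, 4.9, 0, 0, 0, 0, 0], [-0.05, 4.9, 0, 0, 0, 0, 0], [-0.05, 4.9, 0, 0, 0, 0, 0]]])

```text
time_s: 8.15
eef_pos: [0.6662, -0.0251, 0.1318]
eef_rot: [0.001, 0.707, 0.707, 0.001]
wrist_force: [1.1, -0.1, -0.9]
opening: 0.239
```

Run:
```python
from h import *
p,r=tool();print(get_obs()["wrist_force"],p,r.as_matrix()[:,2])
a=camera("side")[130:230,290:450];b=camera("scene")[185:305,280:400]
f=lambda i,k:cv2.resize(i[:,:,::-1],None,fx=k,fy=k,interpolation=cv2.INTER_CUBIC)
o=np.zeros((400,800,3),np.uint8);x=f(a,2.9);y=f(b,2.8);o[:x.shape[0],:x.shape[1]]=x;o[:y.shape[0],464:464+y.shape[1]]=y
cv2.imwrite("pics/s3.png",o)
```

```text
[ 1.1343872  -0.05888507 -0.88307892] [ 0.66617077 -0.02512326  0.13180739] [ 3.11527287e-03 -6.72701171e-04 -9.99994921e-01]
```

View pics/s3.png

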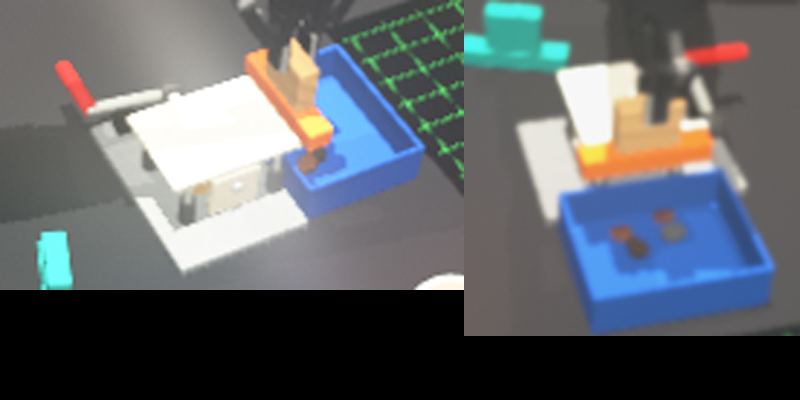

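All four chips lie in the tray, at crop (620,235), (638,248), (663,215) and (672,232), and the plate is bare. The scraper goes back to its mat.

Request:
apply_moves(moves=[[[0, 0, -4, 0, 0, 0, 0], [0, 0, -7, 0, 0, 0, 0], [0, -1, -7, 0, 0, 0, 0]]])

```text
time_s: 8.55
eef_pos: [0.6591, -0.0258, 0.2081]
eef_rot: [0.006, 0.707, 0.707, 0.004]
wrist_force: [0.7, -1.6, -0.7]
opening: 0.238
```

Run:
```python
from h import *
print(get_obs()["time_s"],tool()[0]);print(rel([.433,-.3,.2],down(-.138)))
```

```text
8.55 [ 0.65911488 -0.02580022  0.20805177]
[-27.417, -22.622, 0.582, 0.014, 0.002, 0.138]
```

Request:
apply_moves(moves=[[[-27.4, -22.6, 0.6, 0, 0, 0.138, 0], [-27.4, -22.6, 0.6, 0, 0, 0.138, 0], [-27.4, -22.6, 0.6, 0, 0, 0.138, 0], [-27.4, -22.6, 0.6, 0, 0, 0.138, 0], [-27.4, -22.6, 0.6, 0, 0, 0.138, 0], [-27.4, -22.6, 0.6, 0, 0, 0.138, 0], [-27.4, -22.6, 0.6, 0, 0, 0.138, 0], [-27.4, -22.6, 0.6, 0, 0, 0.138, 0]]])

```text
time_s: 9.35
eef_pos: [0.4259, -0.3023, 0.1946]
eef_rot: [0.001, 0.756, 0.655, 0.0]
wrist_force: [0.0, 0.3, -1.1]
opening: 0.24
```

Request:
apply_moves(moves=[[[0, 0, 0, 0, 0, 0, 0], [0, 0, 0, 0, 0, 0, 0]]])

```text
time_s: 9.55
eef_pos: [0.43, -0.2981, 0.195]
eef_rot: [0.001, 0.754, 0.657, 0.001]
wrist_force: [0.1, 0.7, -1.8]
opening: 0.243
```

Run:
```python
from h import *
print(get_obs()["time_s"],tool()[0],get_obs()["wrist_force"]);print(rel([.433,-.3,.0537],down(-.138)))
```

```text
9.55 [ 0.42998272 -0.29808842  0.19502762] [ 0.1077654   0.6780294  -1.77842382]
[-0.158, 0.281, 14.134, 0.003, -0.001, 0.0]
```

Request:
apply_moves(moves=[[[0, 0.2, 4, 0, 0, 0, 0], [0, 0.2, 8, 0, 0, 0, 0], [0, 0.2, 11, 0, 0, 0, 0], [0, 0.2, 13, 0, 0, 0, 0], [0, 0.2, 13.8, 0, 0, 0, 0], [0, 0.2, 13.8, 0, 0, 0, 0], [0, 0.2, 13.8, 0, 0, 0, 0]]])

```text
time_s: 10.25
eef_pos: [0.4334, -0.2994, 0.0584]
eef_rot: [0.002, 0.754, 0.657, 0.001]
wrist_force: [0.6, 0.0, -0.7]
opening: 0.24
```

Request:
apply_moves(moves=[[[0, 0, 0.1, 0, 0, 0, 0], [0, 0, 0.2, 0, 0, 0, 0], [0, 0, 0.2, 0, 0, 0, 0]]])

```text
time_s: 10.55
eef_pos: [0.4326, -0.2998, 0.0561]
eef_rot: [0.002, 0.754, 0.657, 0.001]
wrist_force: [-0.2, 0.0, -0.6]
opening: 0.24
```

Request:
apply_moves(moves=[[[0, 0, 0.1, 0, 0, 0, 0], [0, 0, 0.2, 0, 0, 0, 0], [0, 0, 0.2, 0, 0, 0, 0]]])

```text
time_s: 10.85
eef_pos: [0.4324, -0.2997, 0.0537]
eef_rot: [0.002, 0.754, 0.657, 0.001]
wrist_force: [-0.7, 0.7, 1.7]
opening: 0.24
```

Request:
apply_moves(moves=[[[0, 0, 0.1, 0, 0, 0, 0], [0, 0, 0.1, 0, 0, 0, 0]]])

```text
time_s: 11.05
eef_pos: [0.4327, -0.2997, 0.0537]
eef_rot: [0.002, 0.754, 0.657, 0.001]
wrist_force: [-2.8, 3.3, 10.4]
opening: 0.241
```

Request:
apply_moves(moves=[[[0, 0, -0.1, 0, 0, 0, 0], [0, 0, -0.1, 0, 0, 0, 0.4], [0, 0, -0.1, 0, 0, 0, 0.6], [0, 0, -0.1, 0, 0, 0, 0.8], [0, 0, -0.1, 0, 0, 0, 0.8], [0, 0, -0.1, 0, 0, 0, 0.8]]])

```text
time_s: 11.65
eef_pos: [0.4323, -0.2994, 0.0533]
eef_rot: [0.001, 0.754, 0.657, 0.001]
wrist_force: [1.0, 0.1, -0.5]
opening: 0.805
```

Request:
apply_moves(moves=[[[0, 0, -3, 0, 0, 0, 0.8], [0, 0, -7, 0, 0, 0, 0.8], [0, 0, -11, 0, 0, 0, 0.8], [0, 0, -15, 0, 0, 0, 0.8], [0, 0, -18, 0, 0, 0, 0.8], [0, 0, -18, 0, 0, 0, 0.8]]])

```text
time_s: 12.25
eef_pos: [0.4338, -0.3015, 0.2389]
eef_rot: [0.006, 0.754, 0.657, 0.001]
wrist_force: [-0.0, 0.5, -0.9]
opening: 0.802
```

Run:
```python
from h import *
print(get_obs()["time_s"],tool()[0]);c=get_calibration("wrist")
im=camera("wrist");cv2.imwrite("pics/w3.png",im[:,:,::-1]);h,s,v=hsv(im)
for A,ce,b in blobs((h>3)&(h<22)&(s>150)&(v>130),80): print("orange",A,ce.round(1),box(c,b,.025))
for A,ce,b in blobs((h>8)&(h<25)&(s>40)&(s<150)&(v>150),200): print("wood",A,ce.round(1),box(c,b,.075))
for p in([.5,.11,.22],):print(rel(p,down(0)))
```

```text
12.25 [ 0.43377206 -0.3014802   0.23885232]
orange 501 [318.  135.8] [ 435.5 -266.    46.3   24.2   82.5]
wood 2809 [525.2 115.5] [ 668.3 -263.    65.7   65.9    7.1]
wood 876 [318.3 174. ] [ 431.4 -298.7   64.6   20.8   82.6]
[41.587, 1.006, 1.454, 0.007, 0.004, -0.138]
```

The scraper stands on its mat at (0.431, -0.299), about 6 mm from the mat's centre, with a level top of the right size. Next is the lever.

Request:
apply_moves(moves=[[[36, 1, 1.5, 0, 0, -0.148, 0.8], [36, 1, 1.5, 0, 0, -0.148, 0.8], [36, 1, 1.5, 0, 0, -0.148, 0.8], [36, 1, 1.5, 0, 0, -0.148, 0.8], [36, 1, 1.5, 0, 0, -0.148, 0.8], [36, 1, 1.5, 0, 0, -0.148, 0.8], [36, 1, 1.5, 0, 0, -0.148, 0.8], [36, 1, 1.5, 0, 0, -0.148, 0.8]]])

```text
time_s: 13.1
eef_pos: [0.49, 0.0604, 0.2164]
eef_rot: [-0.0, 0.702, 0.712, 0.0]
wrist_force: [0.6, 0.8, -0.7]
opening: 0.798
```

Request:
apply_moves(moves=[[[0, 0, 0, 0, 0, 0, 0.7], [0, 0, 0, 0, 0, 0, 0.7], [0, 0, 0, 0, 0, 0, 0.7]]])

```text
time_s: 13.4
eef_pos: [0.491, 0.0543, 0.2179]
eef_rot: [0.001, 0.704, 0.71, 0.0]
wrist_force: [0.8, -0.1, 0.5]
opening: 0.699
```

Run:
```python
from h import *
np.set_printoptions(suppress=True,precision=4)
print(get_obs()["time_s"],tool()[0]);c=get_calibration("wrist")
im=camera("wrist");cv2.imwrite("pics/w3.png",im[:,:,::-1]);h,s,v=hsv(im)
for A,ce,b in blobs(((h<5)|(h>172))&(s>140)&(v>80),150): print("red",A,ce.round(1),box(c,b,.063))
for p in([.5015,.1,.12],[.5015,.1,.061]):print(rel(p,down(-.01)))
```

```text
13.4 [0.491  0.0543 0.2179]
red 924 [332.6 139.4] [502.6  98.4  67.8  16.   89.5]
[4.581, 1.045, 9.81, 0.003, 0.001, 0.018]
[4.587, 1.028, 15.71, 0.003, 0.001, 0.018]
```

View pics/w3.png

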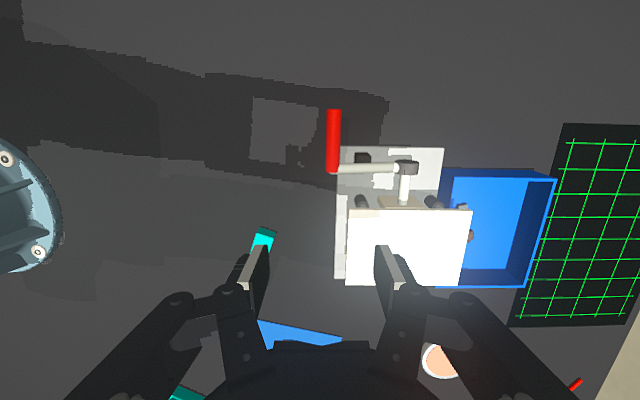

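The wrist view shows the red handle at (333,140). It measures (0.5026, 0.0984) and 68 x 16 mm as given, so I grasp it.

Request:
apply_moves(moves=[[[4.6, 1.1, 4, 0, 0, 0.018, 0.6], [4.6, 1.1, 8, 0, 0, 0.018, 0.5], [4.6, 1.1, 12, 0, 0, 0.018, 0.5], [4.6, 1.1, 14, 0, 0, 0.018, 0.5], [4.6, 1.1, 15.5, 0, 0, 0.018, 0.5], [4.6, 1.1, 15.5, 0, 0, 0.018, 0.5], [4.6, 1.1, 15.5, 0, 0, 0.018, 0.5]]])

```text
time_s: 14.15
eef_pos: [0.5026, 0.1008, 0.0637]
eef_rot: [0.001, 0.711, 0.704, 0.001]
wrist_force: [-0.8, 0.2, 1.1]
opening: 0.499
```

Request:
apply_moves(moves=[[[0, 0, 0, 0, 0, 0, 0], [0, 0, 0, 0, 0, 0, 0], [0, 0, 0, 0, 0, 0, 0], [0, 0, 0, 0, 0, 0, 0], [0, 0, 0, 0, 0, 0, 0], [0, 0, 0, 0, 0, 0, 0]]])

```text
time_s: 14.75
eef_pos: [0.5023, 0.1019, 0.0635]
eef_rot: [0.001, 0.71, 0.704, 0.001]
wrist_force: [0.3, 0.1, 0.3]
opening: 0.0
```

Run:
```python
from h import *
np.set_printoptions(suppress=True,precision=3)
p,r=tool();print(p,r.as_matrix())
for th in np.arange(.1,1.45,.1):
    f=lambda t:.09*np.array([-np.cos(t+.1745),0,np.sin(t+.1745)])
    print(round(th,1),r.inv().apply(f(th)-f(0))*100)
```

```text
[0.502 0.102 0.063] [[ 0.008  1.     0.003]
 [ 1.    -0.008 -0.001]
 [-0.001  0.003 -1.   ]]
0.1 [ 0.001  0.203 -0.876]
0.2 [ 0.003  0.493 -1.728]
0.3 [ 0.005  0.866 -2.547]
0.4 [ 0.008  1.32  -3.324]
0.5 [ 0.012  1.848 -4.052]
0.6 [ 0.016  2.447 -4.723]
0.7 [ 0.02   3.109 -5.332]
0.8 [ 0.026  3.829 -5.871]
0.9 [ 0.031  4.6   -6.336]
1.0 [ 0.037  5.412 -6.721]
1.1 [ 0.044  6.26  -7.024]
1.2 [ 0.05   7.133 -7.24 ]
1.3 [ 0.057  8.023 -7.368]
1.4 [ 0.064  8.922 -7.407]
```

The gripper closed fully (opening 0), so it missed the bar. I look before doing anything else.

Run:
```python
from h import *
a=camera("side")[120:220,260:420];b=camera("scene")[160:260,310:430];w=camera("wrist")
f=lambda i,k:cv2.resize(i[:,:,::-1],None,fx=k,fy=k,interpolation=cv2.INTER_CUBIC)
o=np.zeros((600,800,3),np.uint8);x=f(a,2.7);y=f(b,2.9);z=f(w,.5)
o[:x.shape[0],:x.shape[1]]=x;o[:y.shape[0],440:440+y.shape[1]]=y;o[300:300+z.shape[0],:z.shape[1]]=z
cv2.imwrite("pics/s4.png",o)
```

```text
(no output)
```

View pics/s4.png

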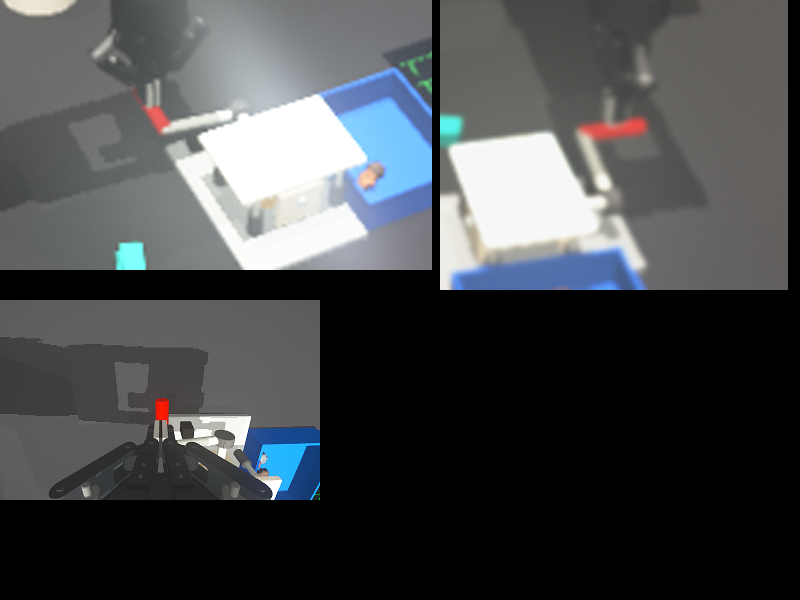

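The pictures show the fingers at the bar, but they don't settle whether it is held. I move a short way along the arc and see whether the handle follows.

Request:
apply_moves(moves=[[[0, 0.2, -0.88, 0, 0, 0, 0], [0, 0.5, -1.73, 0, 0, 0, 0], [0, 0.5, -1.73, 0, 0, 0, 0], [0, 0.5, -1.73, 0, 0, 0, 0]]])

```text
time_s: 15.3
eef_pos: [0.5078, 0.1018, 0.0813]
eef_rot: [0.002, 0.71, 0.704, 0.001]
wrist_force: [-1.1, 0.2, -0.6]
opening: 0.002
```

Run:
```python
from h import *
print(get_obs()["opening"]);w=camera("wrist")
c=get_calibration("wrist")
cv2.imwrite("pics/w4.png",cv2.resize(w[180:320,220:420,::-1],None,fx=4,fy=4,interpolation=cv2.INTER_CUBIC))
h,s,v=hsv(w)
for A,ce,b in blobs(((h<5)|(h>172))&(s>140)&(v>80),100): print("red",A,ce.round(1),[box(c,b,z) for z in(.06,.08)])
```

```text
0.0017070553196359267
red 1310 [314.5 214.5] [array([502.4, 112.1,  44.7,  15.9,  88.4]), array([502.9, 120.7,  39.4,  14. ,  88.4])]
```

View pics/w4.png

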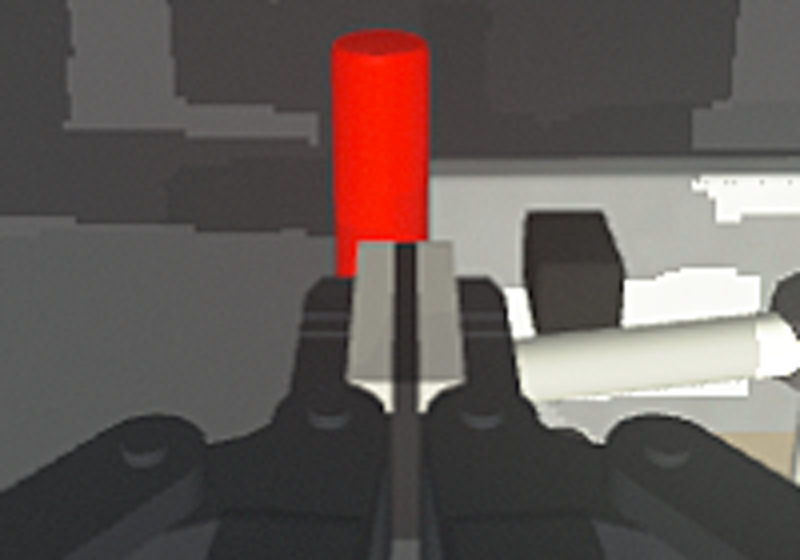

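The bar is still at rest at x = 0.502. The shut fingers stood above it, so the tips end about 2 cm short of what I assumed, and their row in this picture agrees. I open and go about 2.5 cm lower, which clears the bench and base even if the tips do reach 19 mm ahead.

Request:
apply_moves(moves=[[[0, -0.5, -1.5, 0, 0, 0, 0.5], [0, -0.5, -1.5, 0, 0, 0, 0.5], [0, -0.5, -1.5, 0, 0, 0, 0.5], [0, -0.5, 0, 0, 0, 0, 0.5], [0, -0.5, 1.5, 0, 0, 0, 0.5], [0, -0.5, 3, 0, 0, 0, 0.5], [0, -0.5, 4.2, 0, 0, 0, 0.5], [0, -0.5, 4.2, 0, 0, 0, 0.5]]])

```text
time_s: 16.15
eef_pos: [0.5006, 0.1018, 0.0365]
eef_rot: [-0.0, 0.71, 0.704, -0.001]
wrist_force: [0.5, -0.5, 0.1]
opening: 0.499
```

Request:
apply_moves(moves=[[[0, 0, 0, 0, 0, 0, 0.3], [0, 0, 0, 0, 0, 0, 0.1], [0, 0, 0, 0, 0, 0, 0], [0, 0, 0, 0, 0, 0, 0], [0, 0, 0, 0, 0, 0, 0], [0, 0, 0, 0, 0, 0, 0]]])

```text
time_s: 16.75
eef_pos: [0.5039, 0.1018, 0.0396]
eef_rot: [0.003, 0.71, 0.704, 0.002]
wrist_force: [5.5, 1.2, -3.4]
opening: 0.167
```

Run:
```python
from h import *
np.set_printoptions(suppress=True,precision=3)
o=get_obs();print(o["opening"],o["wrist_force"]);p,r=tool();print(p,r.as_matrix()[:,2])
c=get_calibration("wrist");w=camera("wrist");cv2.imwrite("pics/w5.png",w[:,:,::-1]);h,s,v=hsv(w)
for A,ce,b in blobs(((h<5)|(h>172))&(s>140)&(v>80),100): print("red",A,ce.round(1),box(c,b,.06))
```

```text
0.1671251402712877 [ 5.496  1.184 -3.416]
[0.504 0.102 0.04 ] [ 0.007 -0.001 -1.   ]
red 3414 [321.  268.1] [502.8  96.4  77.   16.1  89.7]
```

The bar is held now (opening 0.167, about 14 mm). I swing it along the 90 mm arc.

Request:
apply_moves(moves=[[[0, 0.2, -0.88, 0, 0, 0, 0], [0, 0.5, -1.73, 0, 0, 0, 0], [0, 0.87, -2.55, 0, 0, 0, 0], [0, 1.32, -3.32, 0, 0, 0, 0], [0, 1.85, -4.05, 0, 0, 0, 0], [0, 2.45, -4.72, 0, 0, 0, 0], [0, 3.11, -5.33, 0, 0, 0, 0], [0, 3.83, -5.87, 0, 0, 0, 0]]])

```text
time_s: 17.6
eef_pos: [0.5334, 0.1019, 0.0965]
eef_rot: [-0.005, 0.71, 0.705, -0.005]
wrist_force: [-27.4, -1.5, 15.2]
opening: 0.162
```

Run:
```python
from h import *
np.set_printoptions(suppress=True,precision=3)
o=get_obs();print(o["opening"],o["wrist_force"]);p,r=tool();print(p,r.as_matrix()[:,2])
c=get_calibration("wrist");w=camera("wrist");cv2.imwrite("pics/w6.png",w[:,:,::-1]);h,s,v=hsv(w)
for A,ce,b in blobs(((h<5)|(h>172))&(s>140)&(v>80),100): print("red",A,ce.round(1),[box(c,b,z) for z in (.06,.12)])
```

```text
0.16217433759458777 [-27.434  -1.498  15.215]
[0.533 0.102 0.097] [-0.014 -0.001 -1.   ]
red 3162 [320.4 264.2] [array([531. ,  61.5, 105.6,  22. ,  89.7]), array([532.3, 101.7,  71.1,  14.8,  89.7])]
```

The handle follows. The force (-27, 15) N says my path runs a few mm inside the lever's circle, so I shift it outward and go on.

Request:
apply_moves(moves=[[[0, 0, -0.5, 0, 0, 0, 0], [0, 0.34, -0.9, 0, 0, 0, 0], [0, 1.1, -1.35, 0, 0, 0, 0], [0, 1.9, -1.72, 0, 0, 0, 0], [0, 1.9, -1.72, 0, 0, 0, 0]]])

```text
time_s: 18.15
eef_pos: [0.5598, 0.1016, 0.1159]
eef_rot: [0.001, 0.71, 0.704, 0.001]
wrist_force: [-7.0, 0.9, 1.0]
opening: 0.156
```

```bash
cat > lv.py <<'E'
from h import *
np.set_printoptions(suppress=True,precision=3)
o=get_obs();print(o["opening"],o["wrist_force"]);p,r=tool();print(p,r.as_matrix()[:,2])
c=get_calibration("wrist");w=camera("wrist");cv2.imwrite("pics/w7.png",w[:,:,::-1]);h,s,v=hsv(w)
for A,ce,b in blobs(((h<5)|(h>172))&(s>140)&(v>80),100):
    x=box(c,b,.125);a=np.arccos(np.clip((.591-x[0]/1e3)/.09,-1,1));print("red",A,ce.round(1),x,"theta",a-.1745)
for n in("scene","side"):
    k=get_calibration(n);h,s,v=hsv(camera(n))
    for A,ce,b in blobs(((h<6)|(h>172))&(s>140)&(v>90),15):
        X=cast(k,ce,.125)[0]
        if abs(X[1]-.1)<.08 and abs(X[0]-.55)<.15: print(n,A,ce.round(1),X)
E
python3 lv.py
```

```text
0.156360203856454 [-6.986  0.896  0.984]
[0.56  0.102 0.116] [ 0.002 -0.    -1.   ]
red 3035 [320.8 260.8] [558.6  94.6  16.2  77.1   0.1] theta 1.0280284333582568
scene 27 [387.4 195.1] [0.553 0.129 0.125]
scene 37 [371.6 196.9] [0.552 0.083 0.125]
```

Request:
apply_moves(moves=[[[0, 0.8, -0.15, 0, 0, 0, 0], [0, 1.6, -0.25, 0, 0, 0, 0], [0, 2.4, -0.35, 0, 0, 0, 0], [0, 3.1, -0.35, 0, 0, 0, 0], [0, 3.1, -0.35, 0, 0, 0, 0], [0, 3.1, -0.35, 0, 0, 0, 0]]])

```text
time_s: 18.9
eef_pos: [0.5921, 0.1014, 0.1222]
eef_rot: [0.002, 0.71, 0.704, 0.002]
wrist_force: [-9.2, 0.4, 13.1]
opening: 0.161
```

```bash
python3 lv.py
```

```text
0.16129878950350193 [-9.234  0.423 13.145]
[0.592 0.101 0.122] [ 0.006 -0.    -1.   ]
red 2971 [320.9 260.8] [590.9  90.1  79.9  16.6  89.5] theta 1.3951852154551618
scene 31 [392.5 200.4] [0.579 0.133 0.125]
scene 45 [376.2 202.3] [0.578 0.086 0.125]
```

The lever is at about 1.395 rad by the handle's position. I relieve the vertical push a little, let it settle and check the whole scene.

Request:
apply_moves(moves=[[[0, 0, -0.1, 0, 0, 0, 0], [0, 0, -0.1, 0, 0, 0, 0], [0, 0, -0.1, 0, 0, 0, 0], [0, 0, -0.1, 0, 0, 0, 0], [0, 0, -0.1, 0, 0, 0, 0]]])

```text
time_s: 19.55
eef_pos: [0.5913, 0.1015, 0.1222]
eef_rot: [0.002, 0.71, 0.704, 0.001]
wrist_force: [-8.5, 0.6, 8.3]
opening: 0.162
```

```bash
python3 lv.py
python3 - <<'E'
from h import *
a=camera("side")[120:320,290:490];b=camera("scene")[185:305,190:410];w=cv2.imread("pics/w7.png")[:,:,::-1]
f=lambda i,k:cv2.resize(i[:,:,::-1],None,fx=k,fy=k,interpolation=cv2.INTER_CUBIC)
o=np.zeros((600,800,3),np.uint8);x=f(a,1.9);y=f(b,1.9);z=f(w,.6)
o[:380,:380]=x;o[:228,381:381+418]=y;o[240:480,400:784]=z
cv2.imwrite("pics/s5.png",o)
E
```

```text
0.1622322237819515 [-8.477  0.64   8.34 ]
[0.591 0.101 0.122] [ 0.004 -0.    -1.   ]
red 2967 [320.9 260.8] [590.1  90.   80.   16.5  89.4] theta 1.3862961601207306
scene 29 [392.4 199.9] [0.577 0.134 0.125]
scene 44 [375.9 202.1] [0.577 0.086 0.125]
```

View pics/s5.png

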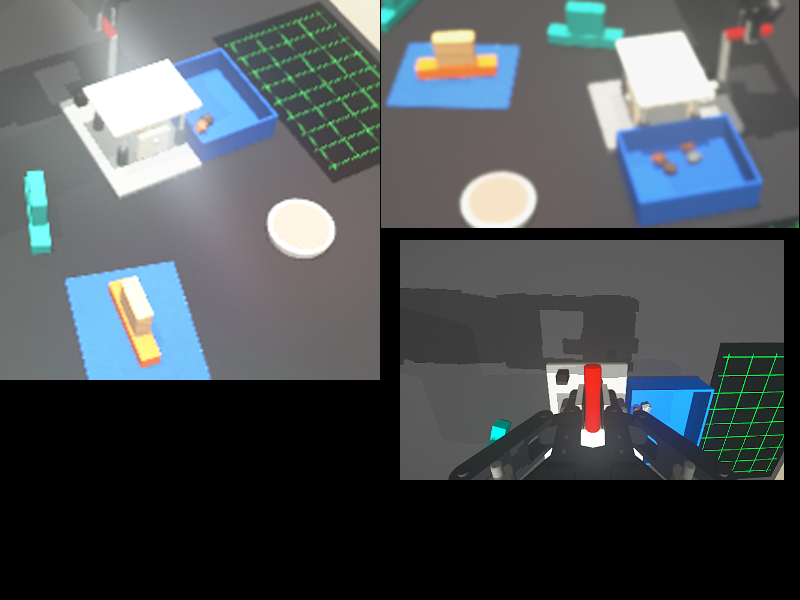

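The lever is upright in the fingers, the plate is raised, the chips are in the tray, the scraper stands upright on its mat and the dish is in place. I hand in.

```bash
python3 -c "
from bench import *
print(hand_in())"
```

```text
the job is handed in; nothing more can be done
None
```

I wiped all four chips into the tray with the scraper and put the scraper back on its mat. I then swung the lever up and handed in while still holding it, at about 19.7 s. The hand-in reports no verdict.

**Last checks**
- **Chips:** all four are visible in the tray.
- **Scraper:** it stands upright at about (0.431, -0.299), some 6 mm from the mat's centre, and it is released.
- **Lever:** about 1.39 rad, worked out from the handle's position. The wrist force is about 12 N and the gripper opening 0.162, so the bar is still held.
- **Plate:** it looks raised in both pictures, but I did not measure the lift in mm.
- **Dish, jug and bottle:** I never went near them. The dish looks in place in the last pictures, but I did not re-measure any of the three.

**What went wrong or disagreed**
- **Missed grasp:** the first grasp of the lever closed on nothing, because the fingertips end about 2 cm farther back than I took from the tool description. Going 2.5 cm lower fixed it.
- **Force during the swing:** my first arc ran slightly inside the lever's circle and the wrist force reached about 31 N, so I shifted the path outward.

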